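# Make up the stationery gift trays

## Robot

A 7-joint arm with a two-finger parallel gripper is mounted at the origin on the work surface. World frame = base frame: x ahead of the robot, y to its left, z up, the work surface at z = 0. Lengths are in m, angles in rad, forces in N, time in s.
With the tool pointing down it reaches from about 0.425 to 0.875 m from the base axis. Payload 9.9 kg.
Tool frame: the origin (TCP) lies at the very end of the fingers, on their centre line; the grasp point (between the pads) lies arm.grip_point_offset behind it (arm.grip_point_offset is the distance from the TCP to the grasp point, in m); z points along the fingers, y is the line along which they close (so a half turn about z gives the same grasp; the last joint's range is limited). The gripper opens to 85 mm and grips with 20 to 120 N. Pads are 22 mm wide; open, the fingers measure 114 mm over their backs; the gripper's body (76 mm by 85 mm) begins 54 mm behind the grasp point. The pads swing forward as they close: fully open they stand 13 mm farther back than shut.
Start: joints at [1.141, 0.576, 0.025, 1.437, -0.015, 1.129, -0.057], TCP at [0.229, -0.635, 0.231] pointing down, gripper open.
Joint ranges: [-2.76, 2.76], [-0.34, 2.15], [-1.52, 1.57], [0.19, 2.46], [-1.09, 4.23], [0.17, 1.99], [-2.82, 2.82]. Speed limits (rad/s): [2.22, 2.22, 3.01, 3.01, 3.14, 3.14, 3.14].

## Interface

Orientations are given as a unit quaternion [w, x, y, z].
In Python, from cell import arm gives the robot as it stands.
- The arm moves only by the tool servo_tool, never from a script. Its argument "deltas" is a list that holds one entry, the list of rows, each a list of 7 numbers: the shift along the tool's x, y, z in m, then the turn, a rotation vector about the tool's x, y, z in degrees, then the finger opening in m, from 0 to 0.0854. A call has 1 to 20 rows; each row is the pose to reach, as a shift and turn from the pose commanded when the call began, along the tool's axes at that moment; what a row does not reach only later rows make up. A row lasts 1/8 s, in which the tool goes at most 62.5 mm and 10.7 degrees, less where a joint would pass 70% of its speed; a pose out of reach is approached as far as the arm can. A call with a gripper value outside its range is refused whole. The fingers move at their own pace and stop on an object; "newtons" is the grip in N (left out, the last holds). Time passes only in rows, so rows that repeat a pose let the fingers close. It gives the time, the measured TCP pose, the force, the opening and the grip force at its end, in the units of the state.
- arm.get_state(): the state, without advancing time (a new reading comes with each control period).
- arm.get_image(name): name is "side" or "top" or "wrist"; returns a dict with "image" (480x640x3 uint8, blue, green, red), "mtx" (3x3 intrinsics, pixels), "position" and "attitude" of the camera in the world; the wrist camera has in their place "hand_eye" (4x4, takes a point from camera to tool coordinates, whose origin is the TCP and whose axes are the flange's). Camera axes: x right, y up, looking along -z (the intrinsics and any distortion apply to the point x, -y, -z); pixel columns grow to the right and rows downward; lengths in m; the calibration is good to about 2 mm. The wrist camera is an equidistant fisheye: a pixel r from the principal point sees the ray r / f radians off the axis. A picture is of the moment at which its call begins: read the wrist's pose just before it. There is no depth.
- arm.sign_off(): hands the job in; it is judged then, once.
The state is a dict: "clock": time; "q": joint angles; "joint_velocities": joint speeds; "joint_efforts": joint torques, N m; "tcp_pos": TCP position; "eef_rot": TCP orientation; "contact_force": force on the tool from outside, world axes, zero at the start; "ft_torque": the same for the moment, N m; "grip_width": finger opening in m; "grip_force": force on a finger pad.
Only numpy, scipy, OpenCV 4.12 (cv2) and the standard library are available. Lean on these libraries where they do the work, as an engineer would, in place of code of your own. Each camera call takes 0.05 s, during which the arm holds its last target. There are 200 camera calls.

## Task

Finish the four stationery gift trays: lay each roll of decorative tape flat in the empty compartment of the tray whose marker pen has the same colour. Leave the eraser and the binder clip where they are.

Things in the scene. Friction and masses are not known exactly. Their poses are not given: they have to be found in the camera images.
- roll_pink: Loose roll of pink decorative tape lying flat: a ring 56 mm across, 24 mm high, with a brown card core and a 30 mm hole; 60 g. Origin at its centre (12 mm above its underside), z along its axis (up).
- roll_teal: Loose roll of teal decorative tape lying flat: a ring 56 mm across, 24 mm high, with a brown card core and a 30 mm hole; 60 g. Origin at its centre (12 mm above its underside), z along its axis (up).
- roll_yellow: Loose roll of yellow decorative tape lying flat: a ring 56 mm across, 24 mm high, with a brown card core and a 30 mm hole; 60 g. Origin at its centre (12 mm above its underside), z along its axis (up).
- roll_violet: Loose roll of violet decorative tape lying flat: a ring 56 mm across, 24 mm high, with a brown card core and a 30 mm hole; 60 g. Origin at its centre (12 mm above its underside), z along its axis (up).
- eraser: Pink triangular rubber eraser, loose, 16 mm high, about 47 mm a side. A bystander. Origin at the centre of its underside, z up.
- clip: Teal binder clip standing on its 22 x 42 mm spine, steel wire handles up to 45 mm high, loose. A bystander. Origin at the centre of its underside, z up.
- tray_pink: Fixed peach gift tray with a pink marker pen: x from -47 to +77 mm, y +-56 mm, floor 3 mm thick, rims and divider 4 mm thick, 10 mm high. Origin at table height under the centre of its empty compartment (86 mm in x, 104 mm in y inside), z up. The pink pen (fixed, 100 mm long, top 20 mm above the table) lies along y in the narrow compartment, at x = +60 mm.
- tray_teal: Fixed peach gift tray with a teal marker pen: x from -47 to +77 mm, y +-56 mm, floor 3 mm thick, rims and divider 4 mm thick, 10 mm high. Origin at table height under the centre of its empty compartment (86 mm in x, 104 mm in y inside), z up. The teal pen (fixed, 100 mm long, top 20 mm above the table) lies along y in the narrow compartment, at x = +60 mm.
- tray_yellow: Fixed peach gift tray with a yellow marker pen: x from -47 to +77 mm, y +-56 mm, floor 3 mm thick, rims and divider 4 mm thick, 10 mm high. Origin at table height under the centre of its empty compartment (86 mm in x, 104 mm in y inside), z up. The yellow pen (fixed, 100 mm long, top 20 mm above the table) lies along y in the narrow compartment, at x = +60 mm.
- tray_violet: Fixed peach gift tray with a violet marker pen: x from -47 to +77 mm, y +-56 mm, floor 3 mm thick, rims and divider 4 mm thick, 10 mm high. Origin at table height under the centre of its empty compartment (86 mm in x, 104 mm in y inside), z up. The violet pen (fixed, 100 mm long, top 20 mm above the table) lies along y in the narrow compartment, at x = +60 mm.
Not all that is in view belongs to the job. What is shaped like the roll_teal but green is not meant.

How it is judged:
By the outcome, as a careful person would: the job done as asked, in the order asked, and still so for the second after the job is handed in, with the robot touching nothing.
It also fails if it takes over 112 s, if anything falls off the work surface, if the arm or the gripper's body presses on something with over 40 N, if the wrist force passes 120 N, or if a joint passes its speed limit or range.

## Working session

There is one attempt and no reset: what is moved stays moved. The work goes in short steps, Python scripts to look and compute and a tool call to move; the robot and the scene stay as the last step left them, time stands still between calls to the robot, and variables do not carry over. Pictures are saved under pics/ and viewed, at most 14 in all, crops included, and the job is handed in when it is done.

Besides the shell and the picture viewer there is one more tool, called after "Call:" as name(argument=value, ...), one argument or row to a line, values as JSON. servo_tool: Moves the arm, as the interface text tells. Its arguments: {"type":"object","properties":{"deltas":{"type":"array"},"newtons":{"type":"number"}},"required":["deltas"]}

```bash
ls; mkdir -p pics; python3 - <<'E'
from cell import arm
import cv2,numpy as np,pickle
s=arm.get_state();print({k:np.round(v,4) for k,v in s.items()}, arm.grip_point_offset)
d={}
for n in("top","side","wrist"):
    d[n]=arm.get_image(n);cv2.imwrite(f"pics/{n}0.png",d[n]["image"])
    print(n,{k:np.round(v,4).tolist() for k,v in d[n].items() if k!="image"})
pickle.dump(d,open("d0.pkl","wb"))
E
```

```text
pics
{'clock': np.float64(0.0), 'q': array([ 1.1412,  0.5765,  0.0248,  1.4379, -0.015 ,  1.129 , -0.0565]), 'joint_velocities': array([ 0.0015, -0.0021, -0.0008,  0.001 , -0.0024, -0.0008, -0.0001]), 'joint_efforts': array([-1.00000e-04, -7.65751e+01,  2.25020e+00, -2.85967e+01,
        1.53000e-02,  1.27000e-02,  0.00000e+00]), 'tcp_pos': array([ 0.2286, -0.6346,  0.2304]), 'eef_rot': array([-8.000e-04,  9.851e-01,  1.720e-01, -2.000e-04]), 'contact_force': array([ 0.2275, -0.2456, -0.046 ]), 'ft_torque': array([-0.0289, -0.0293,  0.0104]), 'grip_force': np.float64(0.0), 'grip_width': np.float64(0.0859)} 0.0187
top {'mtx': [[501.0623, 0.0, 315.3406], [0.0, 501.0623, 232.4099], [0.0, 0.0, 1.0]], 'position': [0.3458, 0.02, 0.9556], 'attitude': [0.715, 0.0475, -0.0544, -0.6954]}
side {'mtx': [[515.2102, 0.0, 329.8179], [0.0, 515.2102, 231.9514], [0.0, 0.0, 1.0]], 'position': [0.2746, 0.9686, 0.5994], 'attitude': [-0.086, -0.0624, 0.5011, 0.8588]}
wrist {'mtx': [[371.6483, 0.0, 324.3843], [0.0, 371.6483, 236.6198], [0.0, 0.0, 1.0]], 'hand_eye': [[0.0001, 0.9647, 0.2635, 0.0671], [1.0, -0.0001, -0.0003, -0.0002], [-0.0002, 0.2635, -0.9647, -0.1435], [0.0, 0.0, 0.0, 1.0]]}
```

View pics/top0.png

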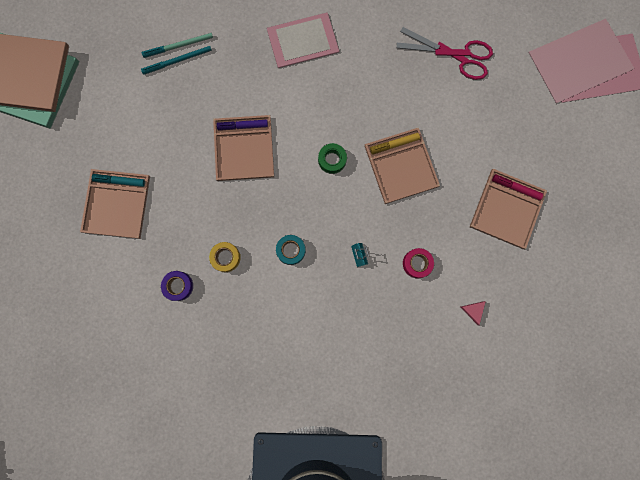

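View pics/side0.png

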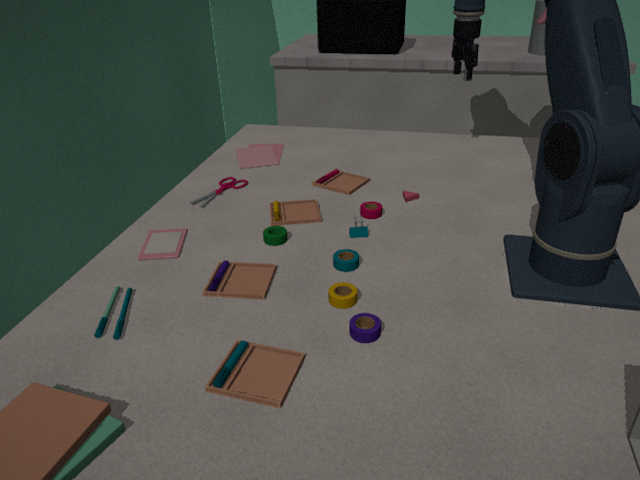

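Top view: rolls are violet (177,286), yellow (224,257), teal (291,250) and pink (419,263). Trays are teal (117,205), violet (244,150), yellow (403,165) and pink (508,208). The green decoy is at (333,158), the clip at (365,256) and the eraser at (475,312). 
Side view: rolls are pink (371,210), teal (346,260), yellow (343,295) and violet (365,327). Trays are teal (256,373), violet (240,280), yellow (296,212) and pink (342,181).

```bash
cat > h.py <<'E'
import numpy as np,cv2
from scipy.spatial.transform import Rotation as R
from scipy.optimize import least_squares
def proj(c,P):
    q=c["attitude"]; p=R.from_quat([q[1],q[2],q[3],q[0]]).inv().apply(np.asarray(P)-c["position"])*[1,-1,-1]
    u=p@np.asarray(c["mtx"]).T; return u[:,:2]/u[:,2:]
def ray(c,uv):
    q=c["attitude"]; K=np.asarray(c["mtx"]); v=np.linalg.inv(K)@[*uv,1]*[1,-1,-1]
    return np.asarray(c["position"]),R.from_quat([q[1],q[2],q[3],q[0]]).apply(v)
def ground(c,uv,z):
    o,d=ray(c,uv); return o+d*(z-o[2])/d[2]
def blob(c,seed,win=60,thr=55,hues=None):
    "hull of the saturated component nearest the seed"
    hsv=cv2.cvtColor(c["image"],cv2.COLOR_BGR2HSV); m=(hsv[...,1]>thr).astype(np.uint8)
    if hues: m&=((hsv[...,0]-hues[0])%180<=hues[1]).astype(np.uint8)
    n,l,s,ce=cv2.connectedComponentsWithStats(m)
    ok=[i for i in range(1,n) if s[i,4]>60]
    i=min(ok,key=lambda i:np.hypot(*(ce[i]-seed)))
    cn=max(cv2.findContours((l==i).astype(np.uint8),cv2.RETR_EXTERNAL,cv2.CHAIN_APPROX_NONE)[0],key=len)
    return cv2.convexHull(cn)[:,0].astype(float),s[i].tolist()
t=np.linspace(0,2*np.pi,48,endpoint=False)
RING=np.array([[.028*np.cos(a),.028*np.sin(a),z] for z in(-.012,.012) for a in t])
BOX=np.array([[x,y,z] for x in(-.047,.077) for y in(-.056,.056) for z in(0,.01)])
def extents(h,n=24):
    a=np.arange(n)*2*np.pi/n; return (h@np.array([np.cos(a),np.sin(a)])).max(0)
def fit(cams,hulls,pts,p0,yaw):
    obs=[extents(h) for h in hulls]
    def model(p): return pts@R.from_euler("z",p[3] if yaw else 0).as_matrix().T+p[:3]
    # 0.4px: pixel centres lie inside the true outline
    f=lambda p:np.concatenate([extents(proj(c,model(p)))-o-.4 for c,o in zip(cams,obs)])
    r=least_squares(f,p0,loss="soft_l1"); return r.x,np.sqrt(np.mean(r.fun**2))
E
python3 - <<'E'
from h import *
import pickle
d=pickle.load(open("d0.pkl","rb")); T,S=d["top"],d["side"]
rolls=dict(pink=((419,263),(371,210)),teal=((291,250),(346,260)),yellow=((224,257),(343,295)),violet=((177,286),(365,327)))
trays=dict(pink=((508,208),(342,181)),teal=((117,205),(256,373)),yellow=((403,165),(296,212)),violet=((244,150),(240,280)))
for k,(a,b) in rolls.items():
    A,sa=blob(T,a);B,sb=blob(S,b); g=ground(T,a,.012)
    p,e=fit([T,S],[A,B],RING,g,0); print("roll",k,np.round(p*1e3,1),"r",round(np.hypot(*p[:2]),3),"rms",round(e,2),sa,sb)
pen=dict(pink=(530,187),teal=(118,180),yellow=(395,143),violet=(242,125))
for k,(a,b) in trays.items():
    A,sa=blob(T,a);B,sb=blob(S,b); g=ground(T,a,.0); v=ground(T,pen[k],.01)-g
    p,e=fit([T,S],[A,B],BOX,[*g,np.arctan2(v[1],v[0])],1); print("tray",k,np.round(p[:3]*1e3,1),"yaw",round(np.degrees(p[3]),1),"r",round(np.hypot(*p[:2]),3),"rms",round(e,2),sa,sb)
for n,a in(("clip",(361,256)),("clipH",(384,259)),("eraser",(475,312)),("green",(333,158))):print(n,np.round(ground(T,a,.01)*1e3))
E
```

```text
roll pink [ 430.1 -182.9   10.7] r 0.467 rms 0.25 [403, 248, 31, 31, 603] [360, 201, 22, 19, 356]
roll teal [449.   59.1  10.4] r 0.453 rms 0.34 [276, 235, 30, 30, 515] [333, 249, 26, 23, 490]
roll yellow [431.7 182.8  10.6] r 0.469 rms 0.25 [209, 242, 32, 30, 597] [328, 282, 30, 27, 697]
roll violet [375.2 269.4  10.7] r 0.462 rms 0.44 [161, 271, 32, 30, 631] [349, 313, 32, 30, 805]
tray pink [ 528.  -354.7   -1.3] yaw -21.1 r 0.636 rms 0.23 [470, 169, 77, 80, 3797] [312, 169, 58, 26, 888]
tray teal [514.9 401.1  -1.6] yaw -4.4 r 0.653 rms 0.22 [80, 169, 70, 70, 3833] [205, 340, 100, 69, 4429]
tray yellow [ 609.7 -158.4   -5.9] yaw 19.4 r 0.63 rms 5.66 [365, 128, 75, 76, 3639] [263, 199, 59, 47, 1591]
tray violet [633.8 157.4  -1.2] yaw 5.4 r 0.653 rms 0.41 [213, 115, 61, 66, 3611] [202, 261, 75, 39, 2223]
clip [440. -75.  10.]
clipH [ 436. -119.   10.]
eraser [ 341. -290.   10.]
green [631. -18.  10.]
```

```bash
cat >> h.py <<'E'
ROLL=dict(pink=(.4301,-.1829),teal=(.449,.0591),yellow=(.4317,.1828),violet=(.3752,.2694))
def plan(st,targets):
    "targets: (x,y,z,world angle of tool y in deg); prints shift mm + turn deg in present tool axes"
    q=st["eef_rot"]; A=R.from_quat([q[1],q[2],q[3],q[0]]); y0=np.degrees(np.arctan2(*A.as_matrix()[[1,0],1]))
    print("tcp",np.round(np.asarray(st["tcp_pos"])*1e3,1),"ydir",round(y0,1),"q7",round(np.degrees(st["q"][6])))
    for x,y,z,a in targets:
        a=np.radians(a); Y=np.array([np.cos(a),np.sin(a),0]);Z=np.array([0,0,-1.])
        B=R.from_matrix(np.c_[np.cross(Y,Z),Y,Z])
        print(np.round(A.inv().apply(np.array([x,y,z])-st["tcp_pos"]),4).tolist(),np.round(np.degrees((A.inv()*B).as_rotvec()),2).tolist())
E
python3 - <<'E'
from h import *
import pickle
from cell import arm
d=pickle.load(open("d0.pkl","rb")); T=d["top"]
A,_=blob(T,(403,165))
obs=extents(A)
f=lambda p:extents(proj(T,BOX@R.from_euler("z",p[2]).as_matrix().T+[p[0],p[1],-.0013]))-obs-.4
r=least_squares(f,[.609,-.158,.34]); print("tray yellow",r.x,np.degrees(r.x[2]),np.sqrt(np.mean(r.fun**2)))
# side check: peach only
S=d["side"];pts=proj(S,BOX@R.from_euler("z",r.x[2]).as_matrix().T+[*r.x[:2],-.0013]);print(np.round(pts[1::2]))
plan(arm.get_state(),[(.4301,-.1829,.1,-23),(.4301,-.1829,.005,-23)])
E
```

```text
tray yellow [ 0.60824997 -0.15769891  0.34236113] 19.61584802938089 0.36927155296171443
[[316. 199.]
 [320. 218.]
 [269. 202.]
 [270. 222.]]
tcp [ 228.7 -634.7  230.6] ydir -70.2 q7 -3
[0.3427, -0.3566, 0.1311] [-0.07, -0.03, -47.19]
[0.3427, -0.3565, 0.2261] [-0.07, -0.03, -47.19]
```

Call:
servo_tool(
  deltas=[
    [[0.02,-0.02,0.008,0,0,-3,0.075],[0.06,-0.062,0.023,0,0,-9,0.075],[0.1,-0.104,0.038,0,0,-14,0.075],[0.14,-0.146,0.053,0,0,-20,0.075],[0.18,-0.188,0.069,0,0,-25,0.075],[0.22,-0.229,0.084,0,0,-31,0.075],[0.26,-0.271,0.1,0,0,-36,0.075],[0.3,-0.312,0.115,0,0,-42,0.075],[0.33,-0.343,0.126,0,0,-46,0.075],[0.3427,-0.3566,0.131,0,0,-47.2,0.075],[0.3427,-0.3566,0.131,0,0,-47.2,0.075],[0.3427,-0.3566,0.131,0,0,-47.2,0.075],[0.3427,-0.3566,0.131,0,0,-47.2,0.075]],
  ],
  newtons=30,
)

```text
clock: 1.78
tcp_pos: [0.4299, -0.1846, 0.1005]
eef_rot: [0.0, 0.834, 0.551, -0.0]
contact_force: [-0.4, -0.6, -0.3]
grip_width: 0.0747
grip_force: 0.0
```

```bash
cat >> h.py <<'E'
def wproj(w,st,P):
    q=st["eef_rot"]; A=R.from_quat([q[1],q[2],q[3],q[0]]); H=np.asarray(w["hand_eye"])
    c=(A.inv().apply(np.asarray(P)-st["tcp_pos"])-H[:3,3])@H[:3,:3]*[1,-1,-1]
    r=np.linalg.norm(c[:,:2],axis=1); th=np.arctan2(r,c[:,2]); K=np.asarray(w["mtx"])
    return c[:,:2]/r[:,None]*th[:,None]*K[0,0]+K[:2,2]
def wroll(w,st,p0):
    "refine roll xy from the wrist picture"
    A,s=blob(w,wproj(w,st,[[*p0,.012]])[0]); o=extents(A)
    r=least_squares(lambda p:extents(wproj(w,st,RING+[p[0],p[1],.012]))-o-.4,p0,loss="soft_l1")
    print("wrist roll",np.round(r.x*1e3,1),"rms",round(np.sqrt(np.mean(r.fun**2)),2),s); return r.x
E
python3 - <<'E'
from h import *
from cell import arm
s=arm.get_state(); w=arm.get_image("wrist"); cv2.imwrite("pics/w1.png",w["image"])
print(np.round(wproj(w,s,[[*ROLL["pink"],.024]])))
p=wroll(w,s,ROLL["pink"])
plan(s,[(*p,.005,-23),(*p,.11,-23)])
E
```

```text
[[323. 245.]]
wrist roll [ 430.8 -181.2] rms 0.4 [279, 192, 89, 92, 5239]
tcp [ 429.9 -184.6  100.5] ydir -23.1 q7 -16
[0.0035, -0.0006, 0.0955] [0.02, 0.03, -0.12]
[0.0035, -0.0006, -0.0095] [0.02, 0.03, -0.12]
```

View pics/w1.png

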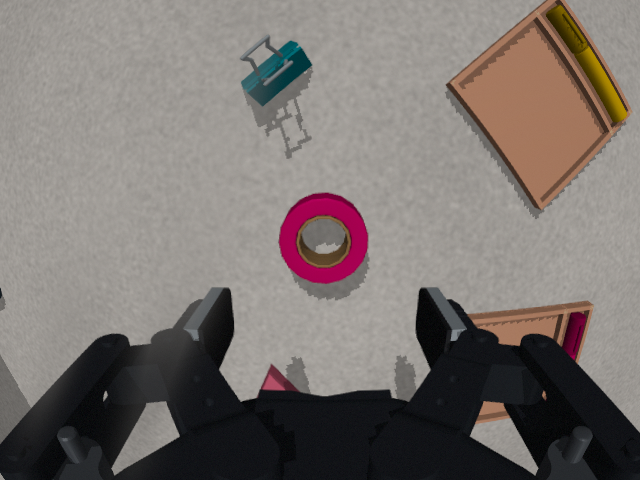

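The wrist view shows the pink roll centred at (323,238) between the fingers. The clip at (275,70) and its shadow are well clear of them.

Call:
servo_tool(
  deltas=[
    [[0.003,0,0.02,0,0,0,0.075],[0.003,0,0.055,0,0,0,0.075],[0.003,0,0.08,0,0,0,0.075],[0.003,0,0.093,0,0,0,0.075],[0.003,0,0.0955,0,0,0,0.075],[0.003,0,0.0955,0,0,0,0.075],[0.003,0,0.0955,0,0,0,0.05],[0.003,0,0.0955,0,0,0,0.05],[0.003,0,0.0955,0,0,0,0.05],[0.003,0,0.0955,0,0,0,0.05],[0.003,0,0.0955,0,0,0,0.05],[0.003,0,0.0955,0,0,0,0.05]],
  ],
  newtons=30,
)

```text
clock: 3.32
tcp_pos: [0.4319, -0.1808, 0.0057]
eef_rot: [0.001, 0.834, 0.552, 0.0]
contact_force: [-0.6, -0.4, 5.1]
grip_width: 0.054
grip_force: 31.0
```

```bash
python3 - <<'E'
from h import *
from cell import arm
plan(arm.get_state(),[(.528,-.3547,.08,-111),(.528,-.3547,.009,-111)])
E
```

```text
tcp [ 431.9 -180.8    5.7] ydir -23.0 q7 -21
[-0.1225, 0.1565, -0.0741] [0.07, -0.06, 88.01]
[-0.1225, 0.1563, -0.0031] [0.07, -0.06, 88.01]
```

Call:
servo_tool(
  deltas=[
    [[0,0,-0.02,0,0,0,0.05],[0,0,-0.06,0,0,0,0.05],[-0.003,0.004,-0.08,0,0,3,0.05],[-0.014,0.018,-0.08,0,0,10,0.05],[-0.028,0.035,-0.08,0,0,20,0.05],[-0.042,0.053,-0.08,0,0,30,0.05],[-0.056,0.072,-0.08,0,0,40,0.05],[-0.07,0.09,-0.08,0,0,50,0.05],[-0.084,0.107,-0.08,0,0,60,0.05],[-0.098,0.125,-0.08,0,0,70,0.05],[-0.111,0.142,-0.08,0,0,80,0.05],[-0.12,0.153,-0.078,0,0,86,0.05],[-0.1225,0.1565,-0.074,0,0,88,0.05],[-0.1225,0.1565,-0.074,0,0,88,0.05],[-0.1225,0.1565,-0.074,0,0,88,0.05],[-0.1225,0.1565,-0.074,0,0,88,0.05]],
  ],
)

```text
clock: 5.32
tcp_pos: [0.5276, -0.3541, 0.079]
eef_rot: [-0.0, 0.983, -0.182, 0.0]
contact_force: [-0.6, 0.4, -0.8]
grip_width: 0.0535
grip_force: 32.5
```

```bash
python3 - <<'E'
from h import *
from cell import arm
s=arm.get_state(); w=arm.get_image("wrist"); cv2.imwrite("pics/w2.png",w["image"])
M=lambda yaw,x,y:BOX@R.from_euler("z",np.radians(yaw)).as_matrix().T+[x,y,0]
print(np.round(wproj(w,s,M(-21.1,.528,-.3547)[1::2])))
plan(s,[(.528,-.3547,.0095,-111.1)])
E
```

```text
[[411. 318.]
 [240. 318.]
 [423. 122.]
 [229. 121.]]
tcp [ 527.6 -354.1   79. ] ydir -110.9 q7 -70
[0.0005, 0.0004, 0.0695] [-0.02, -0.0, 0.17]
```

View pics/w2.png

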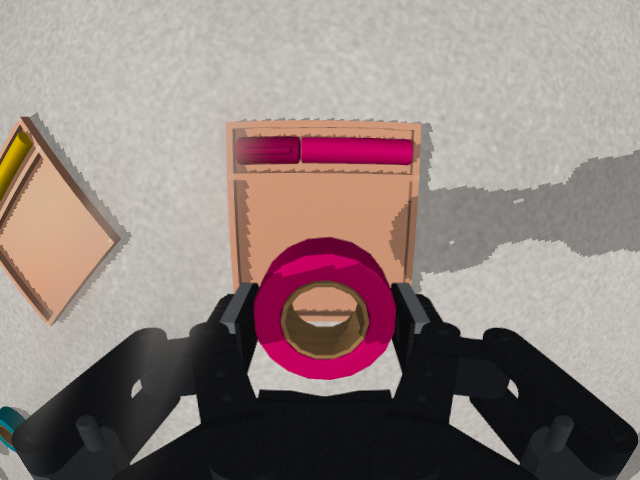

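The wrist view shows the pink roll held at (325,308), above the pink tray. The tray corners at (229,123) and (422,123) match the prediction to about 2 px.

Call:
servo_tool(
  deltas=[
    [[0,0,0.02,0,0,0,0.05],[0,0,0.045,0,0,0,0.05],[0,0,0.062,0,0,0,0.05],[0,0,0.069,0,0,0,0.05],[0,0,0.0695,0,0,0,0.05],[0,0,0.0695,0,0,0,0.05],[0,0,0.0695,0,0,0,0.064],[0,0,0.0695,0,0,0,0.064],[0,0,0.0695,0,0,0,0.064],[0,0,0.06,0,0,0,0.064],[0,0,0.03,0,0,0,0.064],[0,0,-0.01,0,0,0,0.07],[0,0,-0.02,0,0,0,0.075],[0,0,-0.02,0,0,0,0.075]],
  ],
)

```text
clock: 7.12
tcp_pos: [0.5281, -0.3547, 0.0997]
eef_rot: [0.0, 0.983, -0.182, 0.001]
contact_force: [-0.4, -0.2, -0.5]
grip_width: 0.0752
grip_force: 0.0
```

```bash
python3 - <<'E'
from h import *
from cell import arm
s=arm.get_state(); w=arm.get_image("wrist"); cv2.imwrite("pics/w3.png",w["image"])
plan(s,[(*ROLL["teal"],.1,7)])
E
```

```text
tcp [ 528.1 -354.7   99.7] ydir -111.0 q7 -71
[-0.222, -0.358, -0.0007] [0.1, -0.05, -117.98]
```

View pics/w3.png

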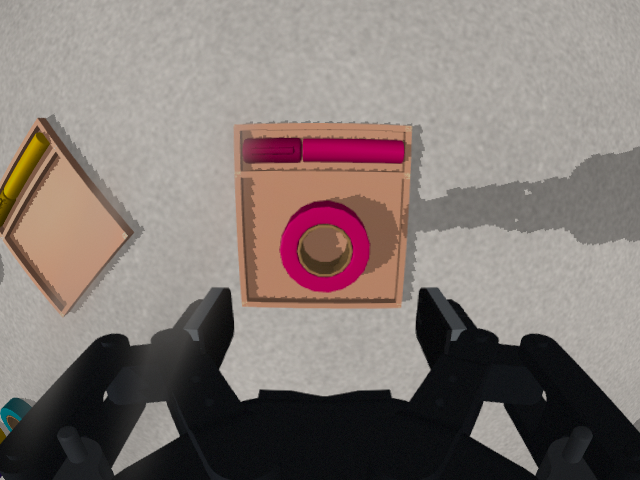

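The wrist view shows the pink roll flat in the pink tray's compartment at (325,247), so that one is done. Next is teal.

Call:
servo_tool(
  deltas=[
    [[-0.01,-0.015,-0.01,0,0,-5,0.075],[-0.028,-0.045,-0.01,0,0,-15,0.075],[-0.047,-0.076,-0.01,0,0,-25,0.075],[-0.066,-0.106,-0.01,0,0,-35,0.075],[-0.085,-0.137,-0.01,0,0,-45,0.075],[-0.104,-0.167,-0.01,0,0,-55,0.075],[-0.122,-0.197,-0.01,0,0,-65,0.075],[-0.141,-0.228,-0.01,0,0,-75,0.075],[-0.16,-0.258,-0.01,0,0,-85,0.075],[-0.179,-0.288,-0.01,0,0,-95,0.075],[-0.198,-0.319,-0.01,0,0,-105,0.075],[-0.215,-0.345,-0.005,0,0,-114,0.075],[-0.222,-0.358,0,0,0,-118,0.075],[-0.222,-0.358,0,0,0,-118,0.075],[-0.222,-0.358,0,0,0,-118,0.075],[-0.222,-0.358,0,0,0,-118,0.075]],
  ],
)

```text
clock: 9.18
tcp_pos: [0.4489, 0.0581, 0.0988]
eef_rot: [0.0, 0.664, 0.748, -0.0]
contact_force: [0.1, 0.3, 0.0]
grip_width: 0.0746
grip_force: 0.0
```

```bash
python3 - <<'E'
from h import *
from cell import arm
s=arm.get_state(); w=arm.get_image("wrist"); cv2.imwrite("pics/w4.png",w["image"])
p=wroll(w,s,ROLL["teal"])
plan(s,[(*p,.007,7)])
E
```

```text
wrist roll [449.7  60.3] rms 0.62 [281, 195, 90, 91, 5195]
tcp [448.9  58.1  98.8] ydir 6.8 q7 -23
[0.0021, 0.001, 0.0918] [-0.0, 0.03, -0.16]
```

Call:
servo_tool(
  deltas=[
    [[0.002,0.001,0.02,0,0,0,0.075],[0.002,0.001,0.055,0,0,0,0.075],[0.002,0.001,0.08,0,0,0,0.075],[0.002,0.001,0.09,0,0,0,0.075],[0.002,0.001,0.092,0,0,0,0.075],[0.002,0.001,0.092,0,0,0,0.075],[0.002,0.001,0.092,0,0,0,0.05],[0.002,0.001,0.092,0,0,0,0.05],[0.002,0.001,0.092,0,0,0,0.05],[0.002,0.001,0.092,0,0,0,0.05],[0.002,0.001,0.092,0,0,0,0.05],[0.002,0.001,0.092,0,0,0,0.05]],
  ],
  newtons=30,
)

```text
clock: 10.72
tcp_pos: [0.45, 0.0614, 0.0079]
eef_rot: [0.001, 0.663, 0.749, 0.001]
contact_force: [-1.5, 0.2, 10.7]
grip_width: 0.0549
grip_force: 29.5
```

```bash
python3 - <<'E'
from h import *
from cell import arm
plan(arm.get_state(),[(.5149,.4011,.08,85.6)])
E
```

```text
tcp [450.   61.4   7.9] ydir 7.0 q7 -29
[0.3293, 0.1059, -0.0719] [0.09, 0.07, -78.61]
```

Call:
servo_tool(
  deltas=[
    [[0,0,-0.02,0,0,0,0.05],[0,0,-0.06,0,0,0,0.05],[0.01,0.003,-0.08,0,0,-3,0.05],[0.042,0.014,-0.085,0,0,-10,0.05],[0.079,0.025,-0.085,0,0,-19,0.05],[0.117,0.038,-0.085,0,0,-28,0.05],[0.155,0.05,-0.085,0,0,-37,0.05],[0.192,0.062,-0.085,0,0,-46,0.05],[0.23,0.074,-0.085,0,0,-55,0.05],[0.268,0.086,-0.085,0,0,-64,0.05],[0.301,0.097,-0.085,0,0,-72,0.05],[0.322,0.104,-0.078,0,0,-77,0.05],[0.3293,0.106,-0.072,0,0,-78.6,0.05],[0.3293,0.106,-0.072,0,0,-78.6,0.05],[0.3293,0.106,-0.072,0,0,-78.6,0.05],[0.3293,0.106,-0.072,0,0,-78.6,0.05]],
  ],
)

```text
clock: 12.72
tcp_pos: [0.5148, 0.4002, 0.0792]
eef_rot: [0.0, 0.039, 0.999, -0.0]
contact_force: [0.1, -0.4, -1.2]
grip_width: 0.0547
grip_force: 32.2
```

```bash
python3 - <<'E'
from h import *
from cell import arm
s=arm.get_state(); w=arm.get_image("wrist"); cv2.imwrite("pics/w5.png",w["image"])
M=lambda yaw,x,y:BOX@R.from_euler("z",np.radians(yaw)).as_matrix().T+[x,y,0]
print(np.round(wproj(w,s,M(-4.4,.5149,.4011)[1::2])))
plan(s,[(.5149,.4011,.0117,85.6)])
E
```

```text
[[229. 173.]
 [421. 173.]
 [244. 356.]
 [407. 356.]]
tcp [514.8 400.2  79.2] ydir 85.5 q7 15
[0.0, 0.0009, 0.0675] [-0.02, 0.04, -0.07]
```

View pics/w5.png

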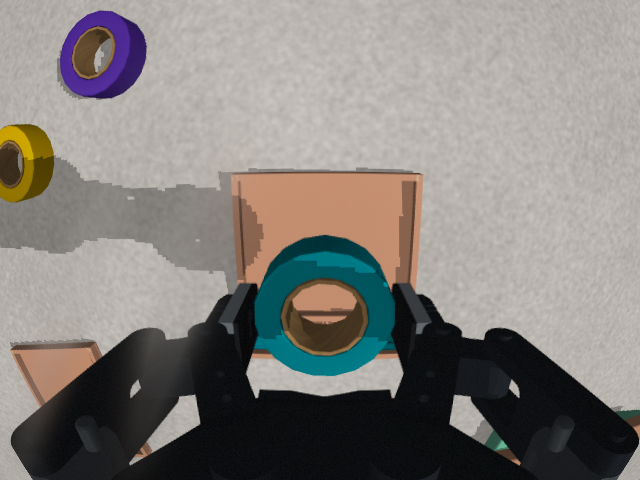

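The wrist view shows the teal roll held at (325,305) over the teal tray. The tray corners at (232,174) and (422,174) are as predicted.

Call:
servo_tool(
  deltas=[
    [[0,0.001,0.02,0,0,0,0.05],[0,0.001,0.045,0,0,0,0.05],[0,0.001,0.06,0,0,0,0.05],[0,0.001,0.067,0,0,0,0.05],[0,0.001,0.0675,0,0,0,0.05],[0,0.001,0.0675,0,0,0,0.05],[0,0.001,0.0675,0,0,0,0.064],[0,0.001,0.0675,0,0,0,0.064],[0,0.001,0.0675,0,0,0,0.064],[0,0.001,0.058,0,0,0,0.064],[0,0.001,0.03,0,0,0,0.064],[0,0.001,-0.01,0,0,0,0.07],[0,0,-0.02,0,0,0,0.075],[0,0,-0.02,0,0,0,0.075]],
  ],
)

```text
clock: 14.52
tcp_pos: [0.5148, 0.4011, 0.0997]
eef_rot: [0.001, 0.038, 0.999, 0.0]
contact_force: [-0.4, -0.3, -0.8]
grip_width: 0.0755
grip_force: 0.0
```

```bash
python3 - <<'E'
from h import *
from cell import arm
s=arm.get_state(); w=arm.get_image("wrist"); cv2.imwrite("pics/w6.png",w["image"])
plan(s,[(*ROLL["yellow"],.1,23)])
E
```

```text
tcp [514.8 401.1  99.7] ydir 85.6 q7 16
[0.0661, -0.2241, -0.0006] [0.08, 0.04, 62.59]
```

View pics/w6.png

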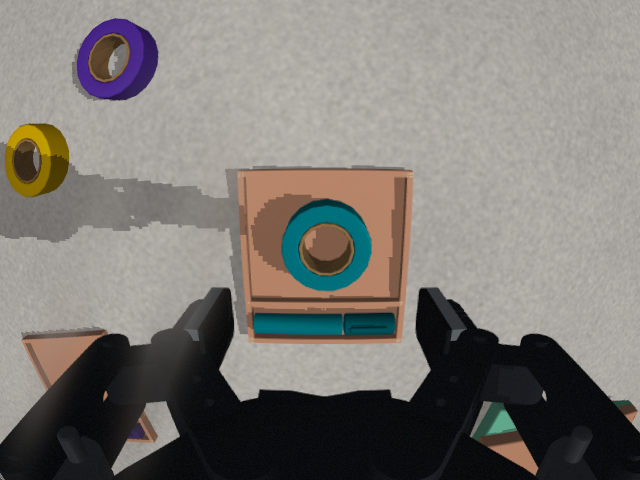

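The wrist view shows the teal roll flat in the teal tray at (327,245). Next is yellow.

Call:
servo_tool(
  deltas=[
    [[0.004,-0.012,0,0,0,3,0.072],[0.013,-0.044,0,0,0,12,0.072],[0.023,-0.079,0,0,0,22,0.072],[0.034,-0.115,0,0,0,32,0.072],[0.044,-0.15,0,0,0,42,0.072],[0.055,-0.186,0,0,0,52,0.072],[0.063,-0.214,0,0,0,60,0.072],[0.066,-0.224,0,0,0,62.6,0.072],[0.066,-0.224,0,0,0,62.6,0.072],[0.066,-0.224,0,0,0,62.6,0.072],[0.066,-0.224,0,0,0,62.6,0.072]],
  ],
)

```text
clock: 15.95
tcp_pos: [0.4317, 0.1839, 0.0987]
eef_rot: [-0.0, 0.551, 0.835, 0.0]
contact_force: [1.1, -0.8, 0.4]
grip_width: 0.072
grip_force: 0.0
```

```bash
python3 - <<'E'
from h import *
from cell import arm
s=arm.get_state(); w=arm.get_image("wrist"); cv2.imwrite("pics/w7.png",w["image"])
p=wroll(w,s,ROLL["yellow"])
plan(s,[(*p,.007,23)])
E
```

```text
wrist roll [432.6 184. ] rms 0.34 [280, 198, 91, 92, 5365]
tcp [431.7 183.9  98.7] ydir 23.1 q7 -26
[-0.0003, 0.0008, 0.0917] [0.01, -0.04, 0.13]
```

Call:
servo_tool(
  deltas=[
    [[0,0.001,0.02,0,0,0,0.072],[0,0.001,0.055,0,0,0,0.072],[0,0.001,0.08,0,0,0,0.072],[0,0.001,0.09,0,0,0,0.072],[0,0.001,0.092,0,0,0,0.072],[0,0.001,0.092,0,0,0,0.072],[0,0.001,0.092,0,0,0,0.05],[0,0.001,0.092,0,0,0,0.05],[0,0.001,0.092,0,0,0,0.05],[0,0.001,0.092,0,0,0,0.05],[0,0.001,0.092,0,0,0,0.05],[0,0.001,0.092,0,0,0,0.05]],
  ],
  newtons=30,
)

```text
clock: 17.5
tcp_pos: [0.433, 0.1834, 0.0078]
eef_rot: [0.001, 0.552, 0.834, 0.001]
contact_force: [-1.7, -0.4, 7.9]
grip_width: 0.0541
grip_force: 30.1
```

```bash
python3 - <<'E'
from h import *
from cell import arm
plan(arm.get_state(),[(.6082,-.1577,.08,109.6),(.6082,-.1577,.08,-70.4)])
E
```

```text
tcp [433.  183.4   7.8] ydir 23.0 q7 -34
[-0.3824, 0.0282, -0.0721] [0.08, 0.08, -86.61]
[-0.3824, 0.0282, -0.0721] [0.08, -0.08, 93.39]
```

Call:
servo_tool(
  deltas=[
    [[0,0,-0.02,0,0,0,0.05],[0,0,-0.06,0,0,0,0.05],[-0.012,0.001,-0.08,0,0,-3,0.05],[-0.04,0.003,-0.085,0,0,-10,0.05],[-0.08,0.006,-0.085,0,0,-19,0.05],[-0.12,0.009,-0.085,0,0,-28,0.05],[-0.16,0.012,-0.085,0,0,-37,0.05],[-0.2,0.015,-0.085,0,0,-46,0.05],[-0.24,0.018,-0.085,0,0,-55,0.05],[-0.28,0.021,-0.085,0,0,-64,0.05],[-0.32,0.024,-0.085,0,0,-73,0.05],[-0.355,0.026,-0.083,0,0,-81,0.05],[-0.376,0.028,-0.078,0,0,-85,0.05],[-0.3824,0.0282,-0.072,0,0,-86.6,0.05],[-0.3824,0.0282,-0.072,0,0,-86.6,0.05],[-0.3824,0.0282,-0.072,0,0,-86.6,0.05],[-0.3824,0.0282,-0.072,0,0,-86.6,0.05]],
  ],
)

```text
clock: 19.62
tcp_pos: [0.6079, -0.1567, 0.0793]
eef_rot: [0.0, -0.171, 0.985, -0.0]
contact_force: [-0.3, 0.1, -0.3]
grip_width: 0.0544
grip_force: 32.5
```

```bash
python3 - <<'E'
from h import *
from cell import arm
s=arm.get_state(); w=arm.get_image("wrist"); cv2.imwrite("pics/w8.png",w["image"])
M=lambda yaw,x,y:BOX@R.from_euler("z",np.radians(yaw)).as_matrix().T+[x,y,0]
print(np.round(wproj(w,s,M(19.6,.6082,-.1577)[1::2])),np.round(s["q"],2))
plan(s,[(.6082,-.1577,.0117,109.6)])
E
```

```text
[[227. 172.]
 [418. 172.]
 [241. 355.]
 [404. 356.]] [ 0.67  0.79 -0.85  1.72  0.71  0.97  1.46]
tcp [ 607.9 -156.7   79.3] ydir 109.7 q7 84
[0.0001, -0.001, 0.0676] [-0.01, 0.02, 0.07]
```

View pics/w8.png

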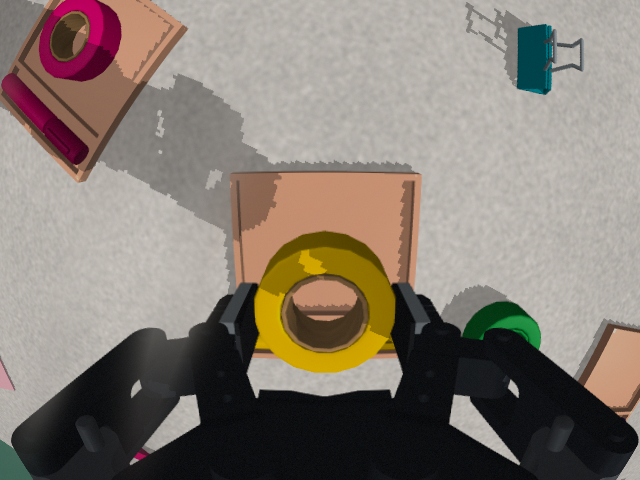

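The wrist view shows the yellow roll held at (325,302) over the yellow tray. The tray corners at (231,174) and (420,174) agree with the prediction, and the green decoy at (502,330) is clear.

Call:
servo_tool(
  deltas=[
    [[0,-0.001,0.02,0,0,0,0.05],[0,-0.001,0.045,0,0,0,0.05],[0,-0.001,0.06,0,0,0,0.05],[0,-0.001,0.067,0,0,0,0.05],[0,-0.001,0.0675,0,0,0,0.05],[0,-0.001,0.0675,0,0,0,0.05],[0,-0.001,0.0675,0,0,0,0.064],[0,-0.001,0.0675,0,0,0,0.064],[0,-0.001,0.0675,0,0,0,0.064],[0,-0.001,0.058,0,0,0,0.064],[0,-0.001,0.03,0,0,0,0.064],[0,-0.001,-0.01,0,0,0,0.07],[0,0,-0.02,0,0,0,0.075],[0,0,-0.02,0,0,0,0.075]],
  ],
)

```text
clock: 21.42
tcp_pos: [0.6082, -0.1578, 0.0996]
eef_rot: [0.001, -0.17, 0.985, -0.0]
contact_force: [-0.1, -1.0, 0.8]
grip_width: 0.0749
grip_force: 0.0
```

```bash
python3 - <<'E'
from h import *
from cell import arm
s=arm.get_state(); w=arm.get_image("wrist"); cv2.imwrite("pics/w9.png",w["image"])
plan(s,[(*ROLL["violet"],.1,36)])
E
```

```text
tcp [ 608.2 -157.8   99.6] ydir 109.6 q7 85
[0.0761, 0.4806, -0.0009] [-0.01, 0.09, 73.61]
```

View pics/w9.png

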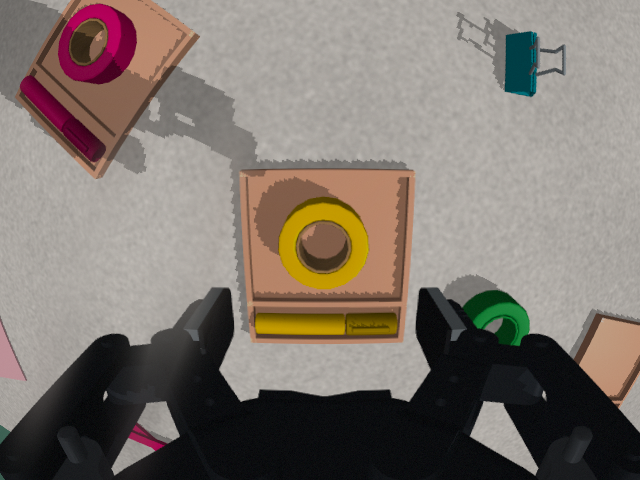

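The wrist view shows the yellow roll flat in the yellow tray at (324,243). Next is violet.

Call:
servo_tool(
  deltas=[
    [[0.003,0.02,-0.01,0,0,3,0.072],[0.009,0.057,-0.01,0,0,9,0.072],[0.015,0.097,-0.01,0,0,15,0.072],[0.022,0.137,-0.01,0,0,21,0.072],[0.028,0.177,-0.01,0,0,27,0.072],[0.034,0.217,-0.01,0,0,33,0.072],[0.041,0.257,-0.01,0,0,39,0.072],[0.047,0.297,-0.01,0,0,45,0.072],[0.053,0.337,-0.01,0,0,51,0.072],[0.06,0.377,-0.01,0,0,57,0.072],[0.066,0.417,-0.01,0,0,63,0.072],[0.072,0.455,-0.005,0,0,69,0.072],[0.075,0.475,0,0,0,72.6,0.072],[0.076,0.4806,0,0,0,73.6,0.072],[0.076,0.4806,0,0,0,73.6,0.072],[0.076,0.4806,0,0,0,73.6,0.072],[0.076,0.4806,0,0,0,73.6,0.072]],
  ],
)

```text
clock: 23.6
tcp_pos: [0.3755, 0.2686, 0.0988]
eef_rot: [0.0, 0.454, 0.891, -0.0]
contact_force: [0.5, -0.2, -0.0]
grip_width: 0.0722
grip_force: 0.0
```

```bash
python3 - <<'E'
from h import *
from cell import arm
s=arm.get_state(); w=arm.get_image("wrist"); cv2.imwrite("pics/w10.png",w["image"])
p=wroll(w,s,ROLL["violet"])
plan(s,[(*p,.007,36)])
E
```

```text
wrist roll [376.4 270.2] rms 0.58 [282, 196, 90, 92, 5246]
tcp [375.5 268.6  98.8] ydir 35.9 q7 -31
[0.0009, 0.0017, 0.0918] [-0.0, 0.02, -0.06]
```

Call:
servo_tool(
  deltas=[
    [[0.001,0.001,0.02,0,0,0,0.072],[0.001,0.001,0.055,0,0,0,0.072],[0.001,0.001,0.08,0,0,0,0.072],[0.001,0.001,0.09,0,0,0,0.072],[0.001,0.001,0.092,0,0,0,0.072],[0.001,0.001,0.092,0,0,0,0.072],[0.001,0.001,0.092,0,0,0,0.05],[0.001,0.001,0.092,0,0,0,0.05],[0.001,0.001,0.092,0,0,0,0.05],[0.001,0.001,0.092,0,0,0,0.05],[0.001,0.001,0.092,0,0,0,0.05],[0.001,0.001,0.092,0,0,0,0.05]],
  ],
  newtons=30,
)

```text
clock: 25.15
tcp_pos: [0.3757, 0.2711, 0.0077]
eef_rot: [0.0, 0.454, 0.891, 0.001]
contact_force: [-0.5, 0.3, 6.2]
grip_width: 0.0541
grip_force: 30.8
```

```bash
python3 - <<'E'
from h import *
from cell import arm
s=arm.get_state();print(np.round(s["q"],2));plan(s,[(.6338,.1574,.08,95.4)])
E
```

```text
[-0.49  0.64 -0.35  2.21  0.58  0.38 -0.69]
tcp [375.7 271.1   7.7] ydir 36.0 q7 -40
[-0.2437, 0.1421, -0.0721] [0.08, 0.05, -59.4]
```

Call:
servo_tool(
  deltas=[
    [[0,0,-0.02,0,0,0,0.05],[0,0,-0.06,0,0,0,0.05],[-0.01,0.006,-0.08,0,0,-3,0.05],[-0.036,0.021,-0.085,0,0,-9,0.05],[-0.068,0.04,-0.085,0,0,-17,0.05],[-0.1,0.058,-0.085,0,0,-24,0.05],[-0.132,0.077,-0.085,0,0,-32,0.05],[-0.164,0.096,-0.085,0,0,-40,0.05],[-0.196,0.114,-0.085,0,0,-48,0.05],[-0.224,0.131,-0.083,0,0,-55,0.05],[-0.24,0.14,-0.078,0,0,-58.5,0.05],[-0.2437,0.142,-0.072,0,0,-59.4,0.05],[-0.2437,0.142,-0.072,0,0,-59.4,0.05],[-0.2437,0.142,-0.072,0,0,-59.4,0.05],[-0.2437,0.142,-0.072,0,0,-59.4,0.05]],
  ],
)

```text
clock: 27.02
tcp_pos: [0.6329, 0.1579, 0.0793]
eef_rot: [0.0, -0.048, 0.999, 0.0]
contact_force: [0.5, 0.1, -1.6]
grip_width: 0.0538
grip_force: 32.8
```

```bash
python3 - <<'E'
from h import *
from cell import arm
s=arm.get_state(); w=arm.get_image("wrist"); cv2.imwrite("pics/w11.png",w["image"])
M=lambda yaw,x,y:BOX@R.from_euler("z",np.radians(yaw)).as_matrix().T+[x,y,0]
print(np.round(wproj(w,s,M(5.4,.6338,.1574)[1::2])))
plan(s,[(.6338,.1574,.0117,95.4)])
E
```

```text
[[227. 174.]
 [419. 174.]
 [242. 356.]
 [404. 357.]]
tcp [632.9 157.9  79.3] ydir 95.5 q7 44
[-0.0008, -0.0006, 0.0676] [0.0, 0.03, 0.05]
```

View pics/w11.png

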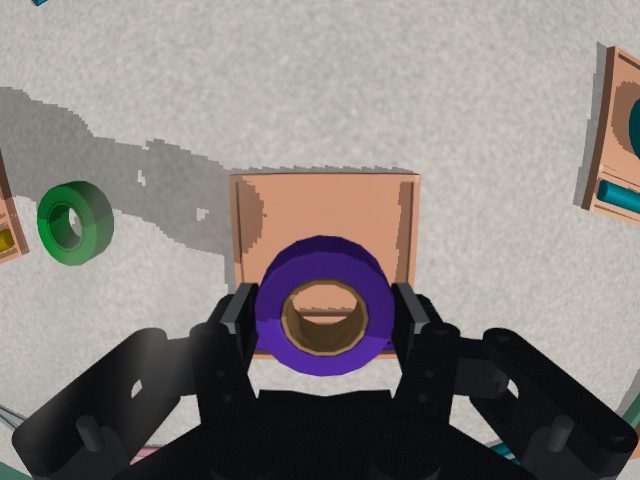

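The wrist view shows the violet roll held at (325,305) over the violet tray, whose corners at (231,175) and (419,175) are as predicted. I'll place it, then raise the arm high so the top view is clear.

Call:
servo_tool(
  deltas=[
    [[-0.001,0,0.02,0,0,0,0.05],[-0.001,0,0.045,0,0,0,0.05],[-0.001,0,0.06,0,0,0,0.05],[-0.001,0,0.067,0,0,0,0.05],[-0.001,0,0.0675,0,0,0,0.05],[-0.001,0,0.0675,0,0,0,0.05],[-0.001,0,0.0675,0,0,0,0.064],[-0.001,0,0.0675,0,0,0,0.064],[-0.001,0,0.0675,0,0,0,0.064],[-0.001,0,0.058,0,0,0,0.064],[-0.001,0,0.03,0,0,0,0.064],[-0.001,0,-0.01,0,0,0,0.07],[0,0,-0.05,0,0,0,0.075],[0,0,-0.08,0,0,0,0.075],[0,0,-0.09,0,0,0,0.075],[0,0,-0.09,0,0,0,0.075]],
  ],
)

```text
clock: 29.08
tcp_pos: [0.6334, 0.1572, 0.1692]
eef_rot: [0.0, -0.047, 0.999, -0.0]
contact_force: [0.1, -0.2, -0.1]
grip_width: 0.0747
grip_force: 0.0
```

```bash
python3 - <<'E'
from cell import arm
import cv2,numpy as np
w=arm.get_image("wrist")["image"]; s=arm.get_image("side")["image"]
cv2.imwrite("pics/end.png",np.vstack([w[120:380,:],s[130:420]]))
E
```

```text
(no output)
```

View pics/end.png

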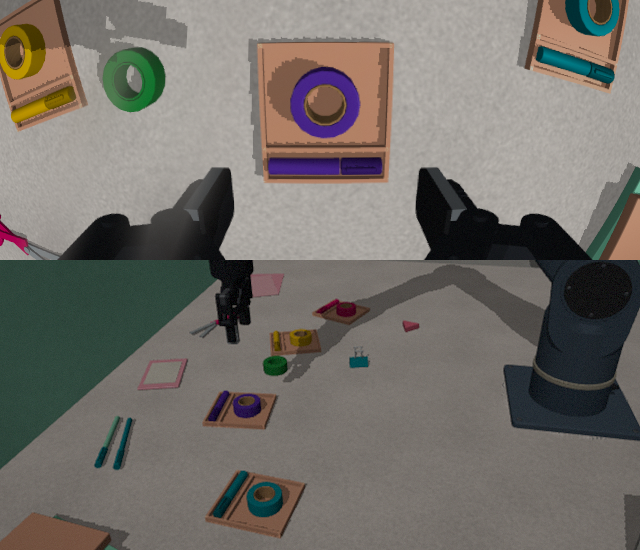

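The composite picture shows all four rolls flat in their trays. In the side part they are teal (264,498), violet (246,405), yellow (301,338) and pink (346,310). The clip and eraser haven't been moved, and the gripper is clear of everything.

```bash
python3 -c "
from cell import arm
print(arm.sign_off())"
```

```text
the job is handed in; nothing more can be done
None
```

All four tape rolls lie flat in the trays with the matching pen colour, the eraser and binder clip were left where they were, and the job was handed in at about 29 s of the 112 s allowed.

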